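# Put the dried chopping boards away in the colour-coded rack

### The job

The row of four coloured chopping boards has dried in the wire draining rack. Move all four into the storage rack, each into the holder of its own colour, so that the row stands in the storage rack's colour order: every board upright, all the way down in its slot and centred lengthwise. Keep the boards upright on the way, and leave the mug and the kitchen timer where they are.

Things in the scene. Friction and masses are not known exactly. Their poses are not given: they have to be found in the camera images.
- board_red: red board on its long edge, 190 long (x) x 10 thick (y) x 125 mm high (z), 0.15-0.31 kg. Origin: middle of its lower edge. Grip the middle of its top edge along y (hand slot 58-78 mm towards +x). Starts in any slot of the wire draining rack: slots 60 mm apart in y, hoops to 82 mm above its origin; lift it 140 mm to pass over other boards; may lean 0.1 rad. Either way round fits the holder.
- board_blue: blue board on its long edge, 190 long (x) x 10 thick (y) x 125 mm high (z), 0.15-0.31 kg. Origin: middle of its lower edge. Grip the middle of its top edge along y (hand slot 58-78 mm towards +x). Starts in any slot of the wire draining rack: slots 60 mm apart in y, hoops to 82 mm above its origin; lift it 140 mm to pass over other boards; may lean 0.1 rad. Either way round fits the holder.
- board_green: green board on its long edge, 190 long (x) x 10 thick (y) x 125 mm high (z), 0.15-0.31 kg. Origin: middle of its lower edge. Grip the middle of its top edge along y (hand slot 58-78 mm towards +x). Starts in any slot of the wire draining rack: slots 60 mm apart in y, hoops to 82 mm above its origin; lift it 140 mm to pass over other boards; may lean 0.1 rad. Either way round fits the holder.
- board_yellow: yellow board on its long edge, 190 long (x) x 10 thick (y) x 125 mm high (z), 0.15-0.31 kg. Origin: middle of its lower edge. Grip the middle of its top edge along y (hand slot 58-78 mm towards +x). Starts in any slot of the wire draining rack: slots 60 mm apart in y, hoops to 82 mm above its origin; lift it 140 mm to pass over other boards; may lean 0.1 rad. Either way round fits the holder.
- holder_red: holder: fixed red strip with steel cheeks, one of four 60 mm apart in y on the storage rack's dark wooden base; 190 (x) x 40 (y) x 92 mm high. Origin: middle of its underside, z up. The board stands along x on its floor, 10 mm above the origin, between two pairs of cheeks: slot 15 mm wide up to 70 mm above the origin, flaring to 32 mm at the mouth (92 mm). Empty at first.
- holder_blue: holder: fixed blue strip with steel cheeks, one of four 60 mm apart in y on the storage rack's dark wooden base; 190 (x) x 40 (y) x 92 mm high. Origin: middle of its underside, z up. The board stands along x on its floor, 10 mm above the origin, between two pairs of cheeks: slot 15 mm wide up to 70 mm above the origin, flaring to 32 mm at the mouth (92 mm). Empty at first.
- holder_green: holder: fixed green strip with steel cheeks, one of four 60 mm apart in y on the storage rack's dark wooden base; 190 (x) x 40 (y) x 92 mm high. Origin: middle of its underside, z up. The board stands along x on its floor, 10 mm above the origin, between two pairs of cheeks: slot 15 mm wide up to 70 mm above the origin, flaring to 32 mm at the mouth (92 mm). Empty at first.
- holder_yellow: holder: fixed yellow strip with steel cheeks, one of four 60 mm apart in y on the storage rack's dark wooden base; 190 (x) x 40 (y) x 92 mm high. Origin: middle of its underside, z up. The board stands along x on its floor, 10 mm above the origin, between two pairs of cheeks: slot 15 mm wide up to 70 mm above the origin, flaring to 32 mm at the mouth (92 mm). Empty at first.
- mug: white spotted mug, 93 mm high, bowl 78 mm across, standing on the worktop between the racks; origin at the middle of its underside. Not to be disturbed.
- kitchen_timer: white kitchen timer with a red knob, 70 mm across, 41 mm high, standing on the worktop between the racks; origin at the middle of its underside. Not to be disturbed.
There are look-alikes about, which are no part of the job. There is more than one size of the board_green; the one meant has the size given above.

How it is judged:
By the outcome, as a careful person would: the job done as asked, in the order asked, and still so for the second after the job is handed in, with the robot touching nothing.
It also fails if it takes over 128 s, if anything falls off the work surface, if the arm or the gripper's body presses on something with over 40 N, if the wrist force passes 120 N, or if a joint passes its speed limit or range.

### The arm

A 6-joint arm with a two-finger parallel gripper is mounted at the origin on a cart in front of the work surface, level with it; the furniture and walls round the work are solid. World frame = base frame: x ahead of the robot, y to its left, z up, the work surface at z = 0. Lengths are in m, angles in degrees, forces in N, time in s.
With the tool pointing down it reaches from about 0.325 to 0.875 m from the base axis. Payload 4.4 kg.
Tool frame: the origin (TCP) lies midway between the tips of the shut fingers; the grasp point (between the pads) lies 19 mm behind it (manip.grip_point_offset is the distance from the TCP to the grasp point, in m); z points along the fingers, y is the line along which they close (so a half turn about z gives the same grasp; the last joint's range is limited). The gripper opens to 85 mm and grips with 20 to 120 N. Pads are 22 mm wide; open, the fingers measure 114 mm over their backs; the gripper's body (76 mm by 85 mm) begins 54 mm behind the grasp point. The pads swing forward as they close: fully open they stand 13 mm farther back than shut.
Start: joints at [63.169, 11.837, 88.321, -0, 79.842, -8.623], TCP at [0.18, 0.546, 0.231] pointing down, gripper open.
Joint ranges: [-156.59, 156.59], [-49.26, 127.26], [12.9, 141.05], [-63.56, 243.56], [4.71, 150.69], [-161.64, 161.64]. Speed limits (degrees/s): [159.86, 159.86, 180, 180, 180, 180].

### API

Orientations are given as a 3x3 rotation matrix whose columns are the frame's x, y, z axes.
In Python, from cell import manip gives the robot as it stands. Calls block until the motion is done:
- manip.move_ptp(position, orientation): joint-space move of the TCP to a pose.
- manip.movel(position, rotation=None, rate=0.15, f_stop=None): straight line of the TCP; rotation=None keeps the orientation; rate is the mean speed in m/s. With f_stop (N) it stops when the force on the tool has changed by that much, and returns True; else False.
- manip.set_joints(angles): joint-space move.
- manip.open_gripper() and manip.grab(strength=None): open the fingers fully, or close them until they stop; strength is the grip in N (None keeps the last).
- manip.pause(seconds).
- manip.ik(position, orientation): joint angles nearest the present ones, or None.
- manip.grab_frame(name): name is "scene" or "top" or "wrist"; returns a dict with "image" (480x640x3 uint8, red, green, blue), "vfov" (degrees; the focal length in pixels is half the picture's height over the tangent of half this angle, whatever the lens; pixels are square), "cx", "cy" (the principal point, pixels), "dist_coeffs" ([k1, k2, p1, p2, k3] as OpenCV has them; the pictures are not rectified), "xyz" and "rotation" of the camera in the world; the wrist camera has in their place "T_tool_cam" (4x4, takes a point from camera to tool coordinates, whose origin is the TCP and whose axes are the flange's). Camera axes: x right, y down, z forward; pixel columns grow to the right and rows downward; lengths in m; the calibration is good to about 2 mm. A picture is of the moment at which its call begins: read the wrist's pose just before it. There is no depth.
A pose or a line that the arm cannot do raises manip.IKError and nothing moves.
- manip.finish_job(): hands the job in; it is judged then, once.
Readings, each from a call of its own:
- manip.read_time_s(): time.
- manip.read_q(): joint angles.
- manip.read_dq(): joint speeds.
- manip.read_joint_efforts(): joint torques, N m.
- manip.read_position(): TCP position.
- manip.read_tool_rot(): TCP orientation.
- manip.read_force(): force on the tool from outside, world axes, zero at the start.
- manip.read_ft_torque(): the same for the moment, N m.
- manip.read_grip_width(): finger opening in m.
- manip.read_grip_force(): force on a finger pad.
Only numpy, scipy, OpenCV 4.12 (cv2) and the standard library are available. Lean on these libraries where they do the work, as an engineer would, in place of code of your own. Each camera call takes 0.05 s, during which the arm holds its last target. There are 200 camera calls.

## Working session

There is one attempt and no reset: what is moved stays moved. The work goes in short steps, each a Python script; the robot and the scene stay as the last script left them, time stands still between calls to the robot, and variables do not carry over. Pictures are saved under pics/ and viewed, at most 14 in all, crops included, and the job is handed in when it is done.

```bash
mkdir -p pics; ls
python3 - <<'E'
from cell import manip as m
import cv2,pickle
for n in("scene","top","wrist"):
    f=m.grab_frame(n);cv2.imwrite(f"pics/{n}0.png",f["image"][:,:,::-1])
    f["p"]=m.read_position();f["R"]=m.read_tool_rot();pickle.dump(f,open(f"{n}0.pkl","wb"))
    print({k:v for k,v in f.items() if k!="image"})
print(m.read_time_s(),m.grip_point_offset)
E
```

```text
pics
{'vfov': 57.07184009122472, 'cx': 317.9463598269071, 'cy': 234.0962741083576, 'dist_coeffs': array([0.03487134, 0.        , 0.        , 0.        , 0.        ]), 'xyz': array([-0.05189641, -0.66596459,  1.18166396]), 'rotation': array([[ 0.8221784 , -0.4342886 ,  0.36798925],
       [-0.56922865, -0.62862381,  0.52991589],
       [ 0.00119038, -0.64515543, -0.76405043]]), 'p': array([0.17932865, 0.54551719, 0.23010698]), 'R': array([[-9.49941063e-01,  3.12427398e-01, -1.04779329e-03],
       [ 3.12428960e-01,  9.49938878e-01, -2.06711772e-03],
       [ 3.49515370e-04, -2.29100097e-03, -9.99997315e-01]])}
{'vfov': 50.394994609434015, 'cx': 317.6491144119639, 'cy': 236.13184427003995, 'dist_coeffs': array([-0.05263052,  0.        ,  0.        ,  0.        ,  0.        ]), 'xyz': array([0.25335365, 0.12426922, 1.44906428]), 'rotation': array([[-0.0157984 , -0.9855259 ,  0.1687872 ],
       [-0.99976835,  0.01803784,  0.01174269],
       [-0.01461728, -0.16856258, -0.98558256]]), 'p': array([0.17938121, 0.54556182, 0.23019193]), 'R': array([[-9.49918597e-01,  3.12496015e-01, -9.4863
[... 205 characters left out ...]
07265, 'dist_coeffs': array([-0.09207755,  0.        ,  0.        ,  0.        ,  0.        ]), 'T_tool_cam': array([[ 1.43048786e-03, -9.61089114e-01, -2.76234808e-01,
         6.93479840e-02],
       [ 9.99998974e-01,  1.35384146e-03,  4.68167303e-04,
        -9.65356641e-04],
       [-7.59723615e-05, -2.76235195e-01,  9.61090064e-01,
        -1.41061800e-01],
       [ 0.00000000e+00,  0.00000000e+00,  0.00000000e+00,
         1.00000000e+00]]), 'p': array([0.17940671, 0.54567509, 0.23034504]), 'R': array([[-9.49928744e-01,  3.12465468e-01, -8.44169471e-04],
       [ 3.12466474e-01,  9.49927373e-01, -1.63994341e-03],
       [ 2.89474004e-04, -1.82160404e-03, -9.99998299e-01]])}
0.15 0.0187
```

View pics/scene0.png

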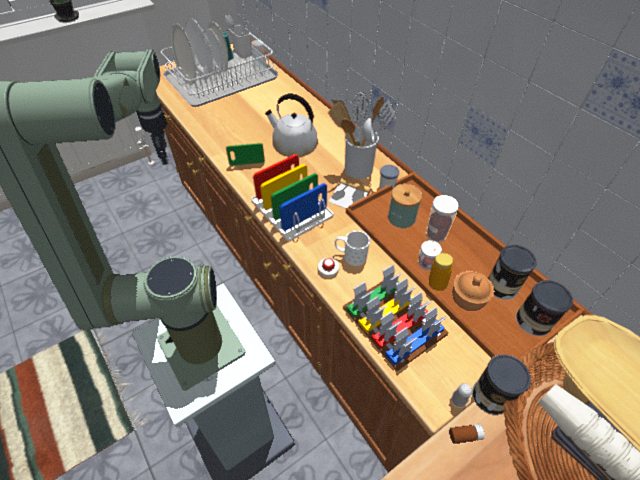

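View pics/top0.png

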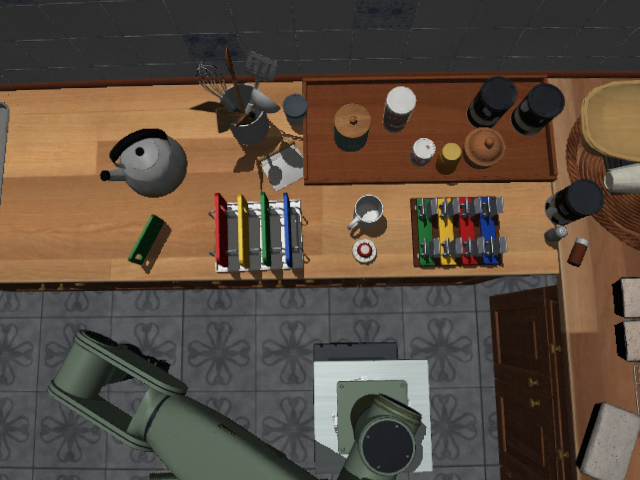

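The top view shows the draining rack with red (220,230), yellow (243,230), green (265,230) and blue (287,230). The storage rack's order is green (425,230), yellow (446,230), red (467,230), blue (489,230). The mug is at (369,212) and the timer at (365,251).

There are two green candidates: the one in the rack at (265,230), and a small one lying apart at (147,240).

Next I'll take closer wrist views over both racks.

```bash
cat > h.py <<'E'
import numpy as np,cv2,pickle
from cell import manip as m
def cam(f):
    F=240/np.tan(np.radians(f["vfov"]/2));K=np.array([[F,0,f["cx"]],[0,F,f["cy"]],[0,0,1]])
    if "T_tool_cam" in f:
        T=np.eye(4);T[:3,:3]=f["R"];T[:3,3]=f["p"];T=T@f["T_tool_cam"];return K,f["dist_coeffs"],T[:3,:3],T[:3,3]
    return K,f["dist_coeffs"],f["rotation"],f["xyz"]
def ray(f,px):
    K,d,R,c=cam(f);u=cv2.undistortPoints(np.array(px,float).reshape(-1,1,2),K,d)[:,0]
    return c,np.c_[u,np.ones(len(u))]@R.T
def onz(f,px,z):
    c,r=ray(f,px);return c+r*((z-c[2])/r[:,2])[:,None]
def tri(obs): # [(f,px)...] one point
    A=np.zeros((3,3));b=np.zeros(3)
    for f,p in obs:
        c,r=ray(f,[p]);r=r[0]/np.linalg.norm(r[0]);P=np.eye(3)-np.outer(r,r);A+=P;b+=P@c
    x=np.linalg.solve(A,b);return x
def proj(f,X):
    K,d,R,c=cam(f);return cv2.projectPoints(np.array(X,float).reshape(-1,3),cv2.Rodrigues(R.T)[0],-R.T@c,K,d)[0][:,0]
def snap(n,name):
    p=m.read_position();R=m.read_tool_rot();f=m.grab_frame(n);f["p"],f["R"]=p,R
    cv2.imwrite(f"pics/{name}.png",f["image"][:,:,::-1]);pickle.dump(f,open(f"{name}.pkl","wb"));return f
def load(n): return pickle.load(open(n+".pkl","rb"))
DOWN=np.array([[-1,0,0],[0,1,0],[0,0,-1.]])  # tool x = -world x
E
python3 - <<'E'
from h import *
t=load("top0")
print(onz(t,[(216,265),(221,197),(288,264),(287,197)],.14).round(3))
print(onz(t,[(425,262),(425,198),(489,262),(489,198)],.02).round(3))
for p in([.40,.29,.40],[.46,-.2,.4],[.5,.25,.4]):
  for s in(1,-1): print(p,s,m.ik(p,DOWN@np.diag([s,s,1.])))
E
```

```text
[[0.406 0.405 0.14 ]
 [0.588 0.395 0.14 ]
 [0.406 0.218 0.14 ]
 [0.584 0.219 0.14 ]]
[[ 0.419 -0.16   0.02 ]
 [ 0.604 -0.169  0.02 ]
 [ 0.415 -0.341  0.02 ]
 [ 0.601 -0.354  0.02 ]]
[0.4, 0.29, 0.4] 1 [ 2.58942339e+01 -2.70281274e+00  8.44253524e+01 -2.54444375e-14
  9.82774604e+01 -6.41057661e+01]
[0.4, 0.29, 0.4] -1 [ 2.58942339e+01 -2.70281274e+00  8.44253524e+01 -2.54444375e-14
  9.82774604e+01  1.15894234e+02]
[0.46, -0.2, 0.4] 1 [-3.33940206e+01 -1.73740656e+00  8.34934466e+01 -2.54444375e-14
  9.82439600e+01 -1.23394021e+02]
[0.46, -0.2, 0.4] -1 [-3.33940206e+01 -1.73740656e+00  8.34934466e+01 -2.54444375e-14
  9.82439600e+01  5.66059794e+01]
[0.5, 0.25, 0.4] 1 [ 1.76946930e+01  5.59008557e+00  7.59454787e+01 -2.54444375e-14
  9.84644357e+01 -7.23053070e+01]
[0.5, 0.25, 0.4] -1 [ 1.76946930e+01  5.59008557e+00  7.59454787e+01 -2.54444375e-14
  9.84644357e+01  1.07694693e+02]
```

Run:
```python
from h import *
for name,p in(("d1",[.47,.39,.36]),("d2",[.47,.23,.36]),("s1",[.47,-.17,.36]),("s2",[.47,-.33,.36])):
    m.move_ptp(p,DOWN);m.pause(.2);snap("wrist",name)
print(m.read_time_s())
```

```text
5.3333
```

View pics/d1.png

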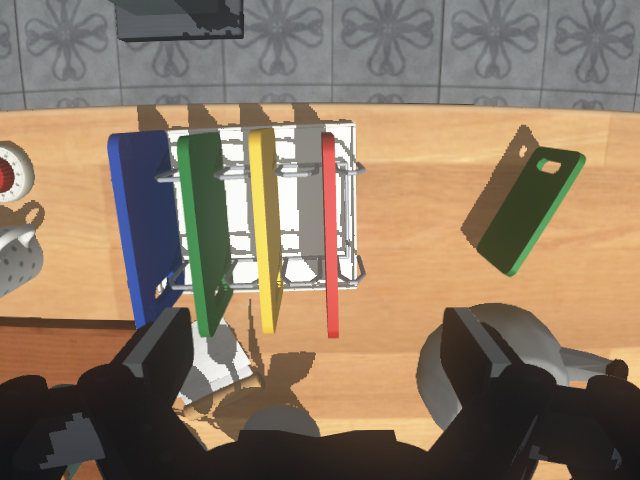

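View pics/d2.png

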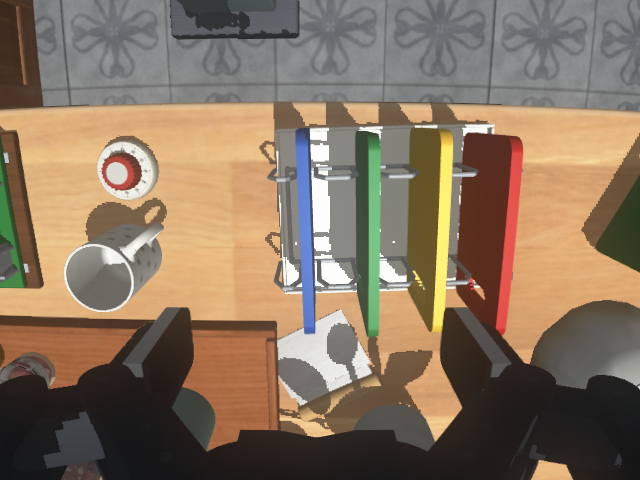

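View pics/s1.png

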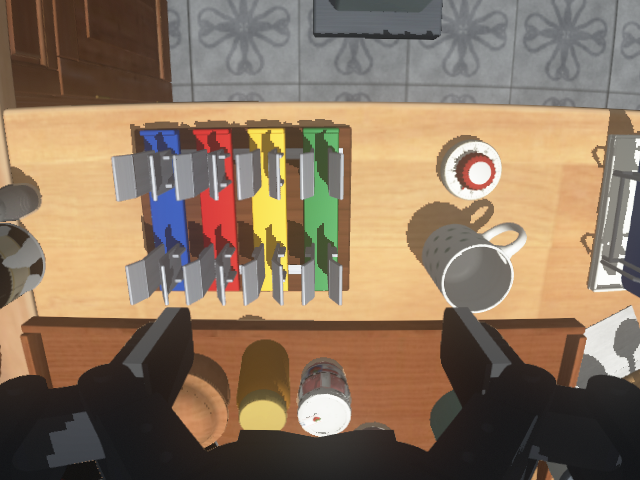

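View pics/s2.png

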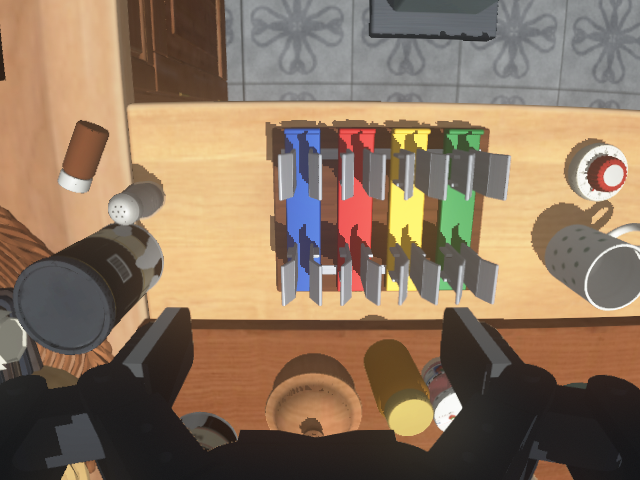

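d1 and d2 show the four boards' top edges, all about 200 px long. In d1 they are at blue (125,230), green (205,235), yellow (262,230) and red (330,235). s1 and s2 show the storage holders blue, red, yellow, green from left to right.

- **Green candidates in d1:** the rack board at (205,235), and a smaller one with a hand hole lying apart at (535,210).
- **Choice:** the rack board fits, because it stands in the rack and is as long as the others. I'll confirm this by measuring and with a crop.

```bash
cat > seg.py <<'E'
from h import *
HUE={"red":[(0,8),(172,180)],"blue":[(108,125)],"green":[(50,75)],"yellow":[(20,33)]}
def mask(f,c,vmin,roi,smin=120,vmax=255):
    h=cv2.cvtColor(f["image"],cv2.COLOR_RGB2HSV);M=np.zeros(h.shape[:2],np.uint8)
    for a,b in HUE[c]: M|=cv2.inRange(h,(a,smin,vmin),(b,255,vmax))
    x0,y0,x1,y1=roi;Z=np.zeros_like(M);Z[y0:y1,x0:x1]=M[y0:y1,x0:x1];return Z
def big(M):
    n,l,s,_=cv2.connectedComponentsWithStats(M);i=1+s[1:,4].argmax();return l==i
E
python3 - <<'E'
from seg import *
for n,roi in(("d1",(95,115,400,345)),("d2",(280,115,540,345)),("s1",(110,120,380,300)),("s2",(260,120,520,300))):
    f=load(n)
    for c in HUE:
        M=mask(f,c,20,roi);v=f["image"].max(2)[M>0]
        h=np.histogram(v,bins=range(20,261,20))[0]
        print(n,c,h)
f=load("d1");cv2.imwrite("pics/d1crop.png",cv2.resize(f["image"][110:350,90:390,::-1],(750,600),interpolation=2))
E
```

```text
d1 red [   0    0    0    0   17   60   35   91   56  124 1973    0]
d1 blue [   0    0    0  712   59   92  129 1789    0    0    0    0]
d1 green [   0    0    0    0    3  124 1759    0    0    0    0    0]
d1 yellow [   0    0    0    0   22  982  521   79   66   90  209 2012]
d2 red [   0    0   17 6332  125   59   56   79   99  136 1816    0]
d2 blue [   0    0    0    0    0   17   51   76  108 1930    0    0]
d2 green [0 0 0 0 0 5 1 0 0 0 0 0]
d2 yellow [   0    0    0  948 4090   65   70   35   59   78  183 1992]
s1 red [   0    0    0   66  601  141  136  121  241  903 1264    0]
s1 blue [   0    0    0    0   38   75   94  260 1616    0    0    0]
s1 green [0 0 0 0 1 0 0 0 0 0 0 0]
s1 yellow [   0    0    0    0   12  722  107   63   61   90  201 2379]
s2 red [   0    0    0   60 1164   90   46   80   50   99  390 1628]
s2 blue [   0    0    0    0    0    1   29   91  116 1217  972    0]
s2 green [0 0 0 0 0 1 0 1 0 0 0 0]
s2 yellow [   0    0    1   10   43  648  369   43   55   82   88 2044]
```

View pics/d1crop.png

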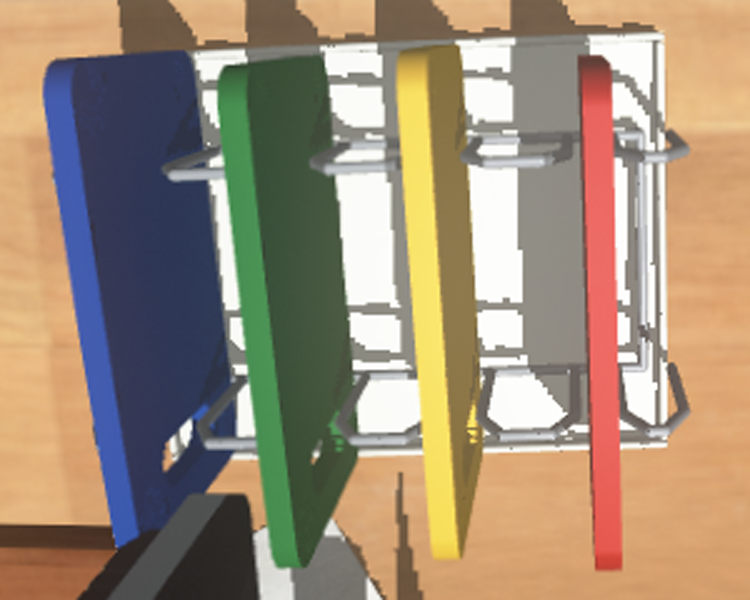

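```bash
cat >> seg.py <<'E'
HUE["green"]=[(50,88)]
VM={("d1","red"):170,("d1","blue"):150,("d1","green"):128,("d1","yellow"):200,("d2","red"):150,("d2","blue"):150,("d2","green"):128,("d2","yellow"):190}
def strip(f,c,v,roi,smin=90):
    M=big(mask(f,c,v,roi,smin));r,q=np.nonzero(M);rows=np.arange(r.min(),r.max()+1)
    ctr=np.array([(q[r==i].min()+q[r==i].max())/2 for i in rows]);wid=np.array([q[r==i].ptp() if 0 else np.ptp(q[r==i])+1 for i in rows])
    k=slice(10,-15);p=np.polyfit(rows[k],ctr[k],1)
    return r.min()-.5,r.max()+.5,p,np.median(wid)
E
python3 - <<'E'
from seg import *
d1,d2=load("d1"),load("d2")
for c in HUE:
    o=[]
    for n,f,roi in(("d1",d1,(95,115,400,345)),("d2",d2,(280,115,540,345))):
        a,b,p,w=strip(f,c,VM[n,c],roi);o.append([(np.polyval(p,a),a),(np.polyval(p,b),b),w])
        print(n,c,np.round(o[-1][0],1),np.round(o[-1][1],1),w)
    A=tri([(d1,o[0][0]),(d2,o[1][0])]);B=tri([(d1,o[0][1]),(d2,o[1][1])])
    print(c,A.round(4),B.round(4),"len",round(np.linalg.norm(A-B),4))
for n,roi in(("s1",(110,120,380,300)),("s2",(260,120,520,300))):
    f=load(n)
    for c in HUE:
        M=mask(f,c,100,roi,90)
        rows=[np.nonzero(M[r])[0] for r in range(205,240,5)]
        print(n,c,[(int(r.min()),int(r.max())) for r in rows if len(r)],np.nonzero(M.sum(1)>2000)[0][[0,-1]])
E
```

```text
d1 red [328.3 142.5] [333.3 337.5] 11.0
d2 red [518.6 140.5] [500.4 334.5] 11.0
red [0.4169 0.399  0.1466] [0.5955 0.4057 0.1468] len 0.1787
d1 blue [111.  142.5] [139.9 328.5] 10.0
d2 blue [301.1 138.5] [309.2 333.5] 11.0
blue [0.4167 0.2177 0.1464] [0.5895 0.2242 0.1492] len 0.173
d1 green [181.4 146.5] [203.5 336.5] 10.0
d2 green [374.3 142.5] [373.  335.5] 11.0
green [0.4202 0.2777 0.1464] [0.5958 0.2838 0.146 ] len 0.1757
d1 yellow [253.5 135.5] [267.4 333.5] 12.0
d2 yellow [447.7 134.5] [437.9 331.5] 12.0
yellow [0.4123 0.338  0.1467] [0.5912 0.3444 0.1475] len 0.179
s1 red [(200, 235), (186, 235), (186, 235), (201, 236), (187, 236), (202, 236), (188, 237)] [129 290]
s1 blue [(151, 183), (151, 184), (152, 184), (152, 185), (153, 185), (153, 185), (155, 186)] [130 290]
s1 green [(304, 337), (304, 337), (304, 337), (304, 337), (304, 337), (305, 337), (308, 337)] [128 290]
s1 yellow [(252, 286), (252, 286), (253, 286), (253, 286), (253, 286), (253, 286), (254, 286)] [128 290]
s2 red [(338, 372), (321, 372), (329, 371), (338, 371), (338, 371), (338, 371), (338, 371)] [128 290]
s2 blue [(286, 320), (287, 320), (287, 320), (287, 320), (287, 320), (287, 320), (291, 320)] [129 290]
s2 green [(442, 473), (441, 473), (441, 472), (440, 472), (440, 471), (440, 471), (443, 470)] [129 289]
s2 yellow [(389, 474), (389, 423), (389, 473), (389, 422), (389, 472), (389, 422), (389, 519)] [128 290]
```

Run:
```python
from seg import *
s1,s2=load("s1"),load("s2")
mid={"red":(218.5,354.5),"blue":(169,303.5),"green":(320.5,455.5),"yellow":(269.5,405.5)}
for c in HUE:
    C=tri([(s1,(mid[c][0],222)),(s2,(mid[c][1],222))])
    print(c,"mid",C.round(4))
for n,f,x0,x1 in(("s1",s1,110,380),("s2",s2,260,520)):
    for c in HUE:
        M=mask(f,c,60,(x0,120,x1,300),80)
        for r in (126,128,130,132,135,140,205,220,230,284,286,288,290,291,292):
            q=np.nonzero(M[r])[0]
            if len(q): # largest run
                g=np.split(q,np.nonzero(np.diff(q)>2)[0]+1);g=max(g,key=len);a,b=g[0],g[-1]
                P=onz(f,[(a-.5,r),(b+.5,r)],.022);print(n,c,r,a,b,P[:,:2].round(3).tolist())
for n in("s1","s2"):
    f=load(n);x=110 if n=="s1" else 255
    cv2.imwrite(f"pics/{n}c.png",cv2.resize(f["image"][115:305,x:x+260,::-1],(780,570),interpolation=2))
```

```text
red mid [ 0.5184 -0.2851  0.0182]
blue mid [ 0.5189 -0.3449  0.0169]
green mid [ 0.518  -0.1653  0.0181]
yellow mid [ 0.5183 -0.225   0.018 ]
s1 red 128 198 230 [[0.411, -0.302], [0.411, -0.265]]
s1 red 130 192 231 [[0.413, -0.309], [0.413, -0.264]]
s1 red 132 192 231 [[0.415, -0.309], [0.415, -0.264]]
s1 red 135 195 231 [[0.418, -0.306], [0.418, -0.264]]
s1 red 140 195 232 [[0.424, -0.306], [0.424, -0.263]]
s1 red 205 200 235 [[0.497, -0.305], [0.497, -0.263]]
s1 red 220 201 236 [[0.515, -0.305], [0.515, -0.263]]
s1 red 230 189 236 [[0.527, -0.32], [0.527, -0.264]]
s1 red 284 227 239 [[0.595, -0.279], [0.595, -0.263]]
s1 red 286 226 240 [[0.598, -0.281], [0.598, -0.262]]
s1 red 288 225 239 [[0.6, -0.282], [0.6, -0.264]]
s1 red 290 225 239 [[0.603, -0.282], [0.603, -0.264]]
s1 blue 130 144 174 [[0.412, -0.363], [0.412, -0.328]]
s1 blue 132 140 178 [[0.414, -0.368], [0.415, -0.324]]
s1 blue 135 140 156 [[0.417, -0.368], [0.418, -0.349]]
s1 blue 140 145 179 [[0.423, -0.363], [0.423, -0.323]]
s1 blue 205 150 184 [[0.497, -0.364], [0.497, -0.323]]
s1 blue 220 152 185 [[0.515, -0.364], [0
[... 3468 characters left out ...]
-0.18], [0.6, -0.164]]
s2 yellow 128 394 427 [[0.411, -0.245], [0.41, -0.207]]
s2 yellow 130 392 430 [[0.413, -0.247], [0.412, -0.204]]
s2 yellow 132 392 430 [[0.415, -0.247], [0.414, -0.204]]
s2 yellow 135 392 427 [[0.418, -0.247], [0.418, -0.207]]
s2 yellow 140 392 427 [[0.424, -0.247], [0.423, -0.206]]
s2 yellow 205 389 423 [[0.497, -0.247], [0.497, -0.206]]
s2 yellow 220 389 422 [[0.515, -0.246], [0.515, -0.206]]
s2 yellow 230 389 422 [[0.527, -0.245], [0.527, -0.205]]
s2 yellow 284 386 397 [[0.595, -0.245], [0.595, -0.231]]
s2 yellow 286 386 398 [[0.597, -0.245], [0.597, -0.229]]
s2 yellow 288 386 398 [[0.6, -0.245], [0.6, -0.229]]
s2 yellow 290 439 451 [[0.603, -0.18], [0.603, -0.163]]
```

View pics/s2c.png

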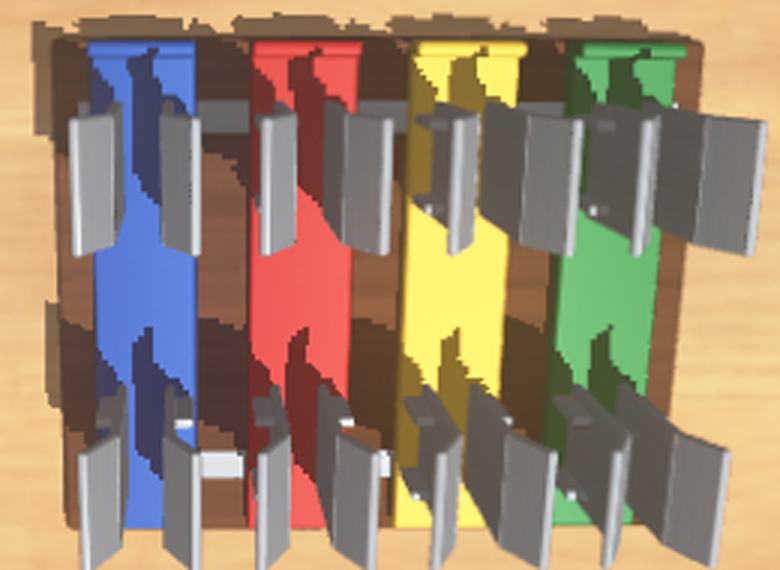

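The crop shows the holders blue, red, yellow, green from left to right at crop x ≈ 140, 305, 460 and 610. The base is almost square to x. The rack boards all measure about 0.18 m between rounded corners with their tops at z ≈ 0.147, so the rack green is the right one and the loose small green is the look-alike.

I'll take the boards in the order R, Y, G, B, so each pick and each placing has at most one neighbour. Red goes first.

```bash
cat > act.py <<'E'
from seg import *
from scipy.spatial.transform import Rotation as Ro
YAW=2.1
RP=Ro.from_euler("z",YAW,degrees=True).as_matrix()@DOWN
PICK={"red":(.503,.4022),"yellow":(.501,.3412),"green":(.506,.2808),"blue":(.5045,.2209)}
HOLD={"red":-.2851,"yellow":-.225,"green":-.1653,"blue":-.3449}
HX=.507;ZT=.1466;DEP=.016;ZUP=.32
def pick(c,off):
    x,y=PICK[c];y+=off
    m.move_ptp([x,y,.25],RP);m.movel([x,y,ZT-DEP+.03]);print("down stop",m.movel([x,y,ZT-DEP],rate=.05,f_stop=8))
    m.grab(60);m.pause(.3);print(c,"w",m.read_grip_width(),m.read_grip_force(),m.read_force().round(1),m.read_position().round(4))
    m.movel([x,y,ZUP],rate=.15);m.pause(.2);print("lift w",m.read_grip_width(),m.read_force().round(1),m.read_time_s())
def place(c,dx=0,ref=ZT-DEP):
    y=HOLD[c];x=HX+dx
    p=m.read_position();m.movel([x,y,ZUP],DOWN,rate=.25);m.pause(.3)
    m.movel([x,y,ref+.0],rate=.1,f_stop=10) if 0 else None
    m.movel([x,y,.23],rate=.15)
    s=m.movel([x,y,ref-.012],rate=.05,f_stop=12);print(c,"stop",s,m.read_position().round(4),m.read_force().round(1),m.read_grip_width())
E
python3 - <<'E'
from act import *
s2=load("s2")
for c in HOLD: print(c,proj(s2,[[.45,HOLD[c],.1],[.57,HOLD[c],.1]]).round(1).tolist())
pick("red",.003);snap("wrist","red_up")
E
```

```text
red [[363.9, 172.1], [359.9, 290.2]]
yellow [[427.0, 172.7], [418.3, 290.2]]
green [[488.3, 173.6], [475.2, 290.0]]
blue [[300.5, 171.8], [301.3, 290.0]]
down stop False
red w 0.00822480079951546 62.45097041130066 [-0.6 -0.6  2.3] [0.5031 0.4052 0.1309]
lift w 0.008298983000019224 [ 0.6  0.1 -2.2] 12.0667
```

View pics/red_up.png

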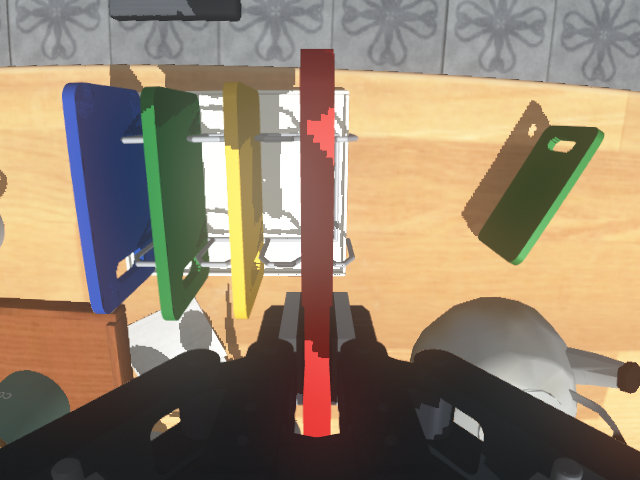

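Red is held straight (near end at (318,49)). I'll measure its near end in the tool frame, then place it.

```bash
cat >> act.py <<'E'
def dx_of(f):
    """board-centre offset along tool's -x (board axis) from near-end pixel row"""
    a=f["image"][:,312:324].astype(int);
    g=np.abs(np.diff(a,axis=0)).sum(2).mean(1);r=20+g[20:110].argmax()+.5
    P=onz(f,[(318,r)],f["p"][2]+DEP-.004)[0];ax=-f["R"][:,0];c=(P-f["p"])@ax+.095
    print("near row",r,"centre off along board",round(c,4));return c
E
python3 - <<'E'
from act import *
d=dx_of(load("red_up"))
place("red",-d);snap("top","t_red");snap("wrist","w_red")
E
```

```text
near row 48.5 centre off along board 0.0058
red stop True [ 0.5012 -0.2854  0.131 ] [-0.6 -0.7  3.7] 0.008289698521402825
```

View pics/w_red.png

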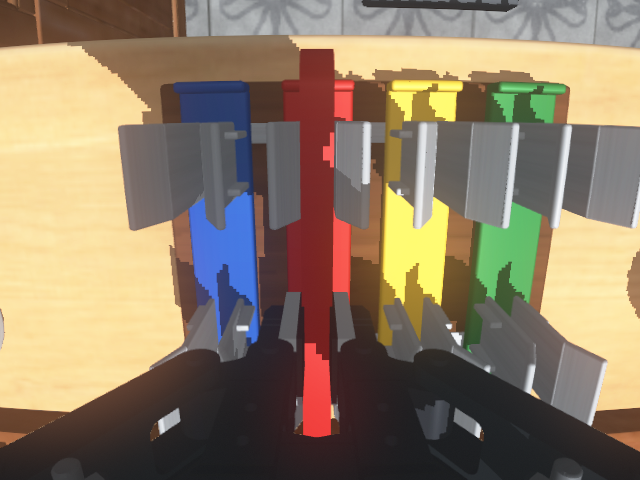

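It went in and stopped on something at TCP z = 0.131. I'll cross-check the seating and lengthwise centring with the strip in this image and with the top view.

Run:
```python
from act import *
f=load("w_red");print("strip near end",onz(f,[(318,82),(318,86)],.02).round(4),"board near",onz(f,[(318,48.5)],.143).round(4), "d",dx_of(f))
t=load("t_red");d=load("d1")
print("exp top px of board ends at x .412/.602:",proj(t,[[.412,-.285,.147],[.602,-.285,.147],[.412,-.285,.02],[.602,-.285,.02]]).round(1).tolist())
print("d1 proj of red near end x=.408,.414:",proj(d,[[.408,.399,.143],[.414,.399,.143]]).round(1).tolist())
print("z push",m.movel(m.read_position()+[0,0,-.004],rate=.03,f_stop=15),m.read_position().round(4),m.read_force().round(1),m.read_grip_width())
a=cv2.resize(t["image"][170:290,395:525,::-1],(780,720)[:2],interpolation=2)[:600];cv2.imwrite("pics/t_redc.png",cv2.resize(t["image"][185:285,400:530,::-1],(780,600),interpolation=2))
```

```text
near row 48.5 centre off along board 0.0058
strip near end [[ 0.4114 -0.2857  0.02  ]
 [ 0.4136 -0.2857  0.02  ]] board near [[ 0.412 -0.286  0.143]] d 0.0058077464750026925
exp top px of board ends at x .412/.602: [[483.1, 257.8], [477.9, 186.3], [469.4, 263.5], [465.0, 197.9]]
d1 proj of red near end x=.408,.414: [[328.2, 129.6], [328.2, 137.0]]
z push False [ 0.5014 -0.2864  0.1309] [-7.8  2.2 17.6] 0.008391769498764369
```

View pics/t_redc.png

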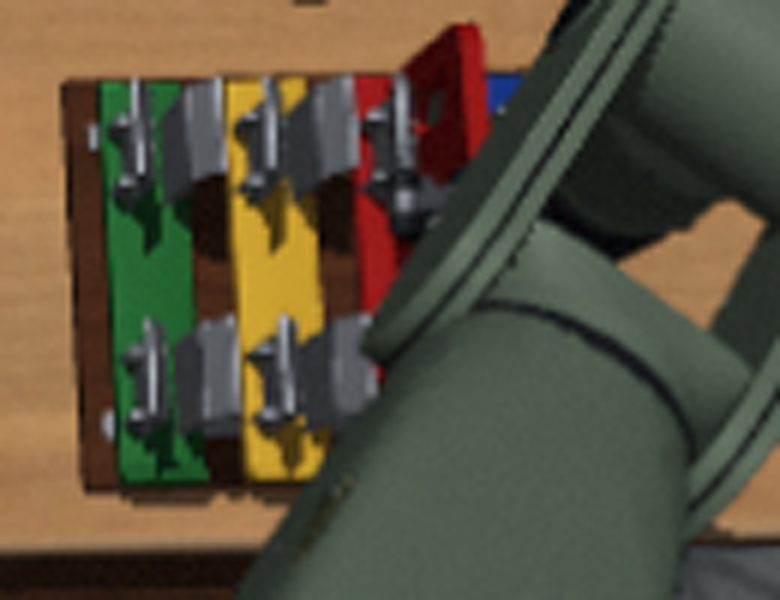

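Red stands on the floor of its holder: pushing on gave a stiff 17 N with no motion. Its near end is at x = 0.412 against the strip's 0.411. Now I'll release it and fetch yellow.

```bash
cat >> act.py <<'E'
DEP=.015
def release(away=0):
    p=m.read_position();m.movel([p[0],HOLD_Y+away,p[2]+.0005],rate=.03);m.pause(.2);print("pre-open F",m.read_force().round(1))
    m.open_gripper();m.pause(.2);p=m.read_position();m.movel([p[0],p[1],.30],rate=.2);print("up F",m.read_force().round(1),m.read_time_s())
E
sed -i 's/def release(away=0)/def release(HOLD_Y,away=0)/;s/,ref=ZT-DEP)/)/;s/^    y=HOLD\[c\];x=HX+dx/    y=HOLD[c];x=HX+dx;ref=ZT-DEP/' act.py
python3 - <<'E'
from act import *
release(HOLD["red"])
pick("yellow",.003);f=snap("wrist","yel_up");d=dx_of(f)
assert abs(d)<.015
place("yellow",-d);f=snap("wrist","w_yel");dx_of(f);print(onz(f,[(318,48.5)],.143))
E
```

```text
pre-open F [-1.3 -0.5 -0.4]
up F [-0.1  0.5 -0.4] 20.5917
down stop False
yellow w 0.008536179663688808 62.357786893844604 [ 0.5 -0.3  2.5] [0.5012 0.3442 0.1319]
lift w 0.008471863825760666 [ 0.3  0.1 -2.2] 26.9333
near row 40.5 centre off along board 0.0034
yellow stop True [ 0.5036 -0.2252  0.132 ] [-0.2  0.2  4.4] 0.008358368061276428
near row 40.5 centre off along board 0.0035
[[ 0.41423266 -0.22586352  0.143     ]]
```

View pics/w_yel.png

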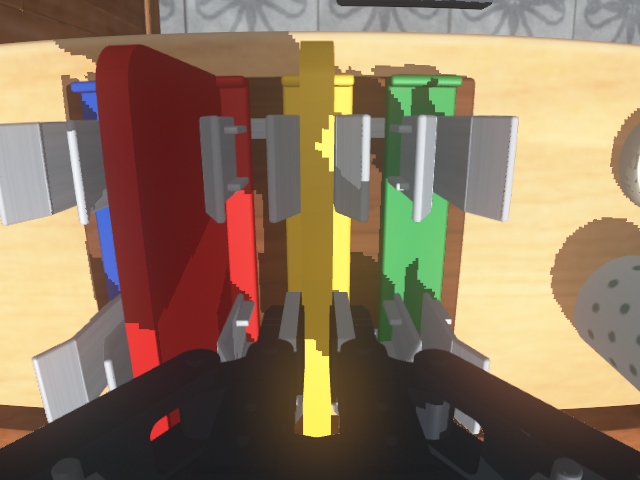

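Yellow is seated (stopped at z = 0.132) with its near end level with red's (rows 41 and 45), and red stands upright. Next I'll release it and do green.

Run:
```python
from act import *
release(HOLD["yellow"],.0015)
pick("green",.003);d=dx_of(snap("wrist","gr_up"))
assert abs(d)<.015 and m.read_grip_width()>.006
place("green",-d);f=snap("wrist","w_gr");dx_of(f)
```

```text
pre-open F [ 0.1 -0.5 -2. ]
up F [ 0.1 -0.3  0.1] 34.6083
down stop False
green w 0.00815136221933149 62.36226439476013 [ 0.3 -1.3  1.7] [0.5062 0.2838 0.1319]
lift w 0.008405196529562599 [-0.5  0.8 -2. ] 40.5417
near row 38.5 centre off along board 0.0029
green stop True [ 0.5041 -0.1655  0.132 ] [-1.1 -0.2  4.1] 0.008346313662245334
near row 38.5 centre off along board 0.0029
```

View pics/w_gr.png

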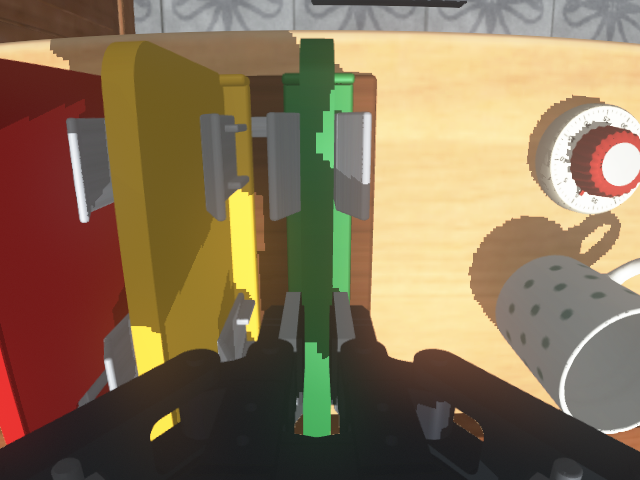

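Green is seated, with its near end at row 39, level with yellow's at about 41. The mug and timer are untouched. Blue is the last one.

Run:
```python
from act import *
release(HOLD["green"],.0015)
pick("blue",0);d=dx_of(snap("wrist","bl_up"))
assert abs(d)<.015 and m.read_grip_width()>.006
place("blue",-d);dx_of(snap("wrist","w_bl"))
release(HOLD["blue"],-.0015)
m.move_ptp([.45,-.25,.38],DOWN);m.pause(.3);f=snap("wrist","fin")
m.move_ptp([.35,.25,.35],DOWN);m.pause(.2);g=snap("top","fint")
a=cv2.resize(f["image"][:,:,::-1],(440,330));b=cv2.resize(g["image"][150:300,180:540,::-1],(792,330),interpolation=2)
cv2.imwrite("pics/finA.png",np.vstack([cv2.resize(g["image"][160:290,200:520,::-1],(640,260),interpolation=2),f["image"][60:390,:,::-1]]))
```

```text
pre-open F [-0.1  0.2 -0.9]
up F [ 0.   0.1 -1.3] 47.7333
down stop False
blue w 0.008119872925157392 62.41881966590881 [0.1 0.3 2.1] [0.5047 0.2209 0.1319]
lift w 0.00867100660699061 [ 0.1  0.2 -2.2] 53.2583
near row 33.5 centre off along board 0.0015
blue stop True [ 0.5056 -0.345   0.132 ] [ 0.8 -0.5  4.1] 0.008324939855990598
near row 33.5 centre off along board 0.0016
pre-open F [-0.7 -0.3 -0.5]
up F [ 0.2 -0.3 -0.8] 60.95
```

View pics/finA.png

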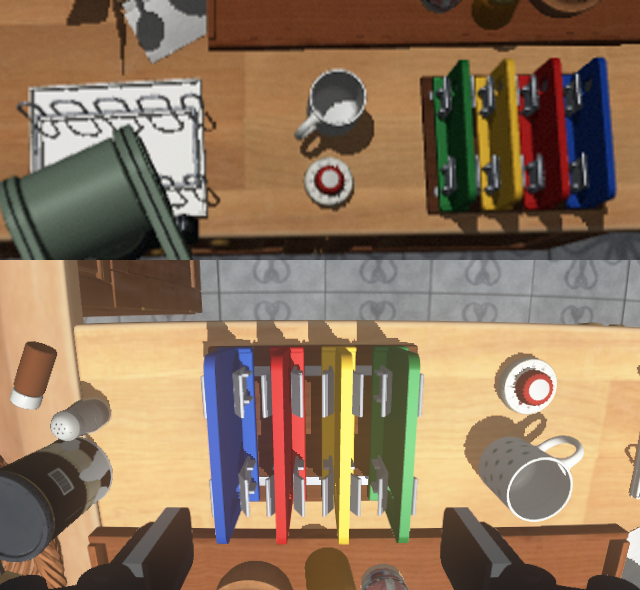

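Run:
```python
from act import *
f,g=load("fin"),load("fint")
for n,F in(("wrist",f),("top",g)):
  for y in(-.225,-.345): print(n,proj(F,[[.412,y,.145],[.507,y,.145],[.602,y,.145],[.412,y,.02],[.602,y,.02]]).round(0).tolist())
for c,roi in(("red",(255,60,310,390)),("yellow",(330,60,365,390)),("blue",(190,60,245,390)),("green",(380,60,430,390))):
    a,b,p,w=strip(f,c,130,roi);print(c,a,b,onz(f,[(np.polyval(p,a),a),(np.polyval(p,b),b)],.147).round(4).tolist())
m.finish_job()
```

```text
wrist [[347.0, 156.0], [345.0, 260.0], [343.0, 350.0], [339.0, 147.0], [337.0, 299.0]]
wrist [[209.0, 157.0], [216.0, 260.0], [223.0, 350.0], [235.0, 148.0], [243.0, 299.0]]
top [[460.0, 258.0], [457.0, 222.0], [455.0, 187.0], [448.0, 264.0], [444.0, 198.0]]
top [[506.0, 257.0], [503.0, 221.0], [500.0, 186.0], [490.0, 263.0], [486.0, 198.0]]
red 156.5 344.5 [[0.4119, -0.2864, 0.147], [0.5944, -0.2859, 0.147]]
yellow 146.5 343.5 [[0.4033, -0.2241, 0.147], [0.5933, -0.2247, 0.147]]
blue 157.5 343.5 [[0.4124, -0.3459, 0.147], [0.5938, -0.3459, 0.147]]
green 160.5 342.5 [[0.415, -0.1657, 0.147], [0.5926, -0.1654, 0.147]]
the job is handed in; nothing more can be done
```

I handed the job in at about 65 s of the 128 s allowed: all four boards stand upright and fully down in their own-colour holders, and the mug and timer were not disturbed. Lengthwise centring is the one doubt: the in-hand views put the boards on the holder centre, but my last measurement, made in the same script as the hand-in so I did not act on it, suggests they could be up to about 9 mm towards the robot.

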